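Wind the desk timer over the top, then back to fifteen minutes

TASK

Set the wind-up desk timer for a 15-minute break: twist its dial clockwise until the pointer is past the black 30-minute top mark, then turn it back down to the green 15-minute mark and let go. The timer stands loose on the desk and its dial is stiff, so press down on the dial while twisting, or the whole timer turns with it; the timer must stay where it stands, facing as it does. Leave the cup, stapler and stamp alone.

Things in the scene. Friction and masses are not known exactly. Their poses are not given: they have to be found in the camera images.
- timer: Loose desk timer, about 0.3 kg (0.25 to 0.35): a blue box 130 x 130 mm with a white round face (diameter 124 mm) on top at 45 mm height, standing on four rubber feet (6 mm high, 40 mm off the centre lines each way). Origin under its centre at desk height, z up. Only pressed down on does it resist the dial's turning moment: unpressed it turns with the dial; 7 N or more of downward force holds it still as the dial turns.
- dial_grip (a point): Point on the dial's axis inside its grip bar, 83 mm above the desk when not pressed. Dial: grey disc (diameter 72 mm, 53 to 61 mm above the desk) with a black upright grip bar across it, 64 mm long, 16 mm thick, 36 mm tall (61 to 97 mm above the desk). The frame turns with the dial: x along the bar towards the end with the orange pointer, z up.
- plunger (a joint): How far the dial (disc, bar and all) is pushed down, in m: 0 = up, 0.006 = bottom. It springs back: it starts to sink at about 2.5 N, then 1.5 N per mm, about 12 N at the bottom.
- dial (a joint): Dial angle in rad relative to the timer, growing clockwise seen from above: 8 degrees (0.1396 rad) per minute. 0 = red 0-minute mark, 2.094 = green 15-minute mark, 4.189 = black 30-minute top mark, 4.538 = end stop. At 0 the pointer points along the timer's x axis. Friction 0.20 N m; it stays where it is left.
- mark0 (a point): Red 0-minute mark on the timer's face, 14 mm long, its middle 53 mm from the axis, 46 mm above the desk. Small black ticks mark every minute, clockwise from here, longer ones every 5.
- mark15 (a point): Broad green 15-minute mark on the timer's face, 53 mm from the axis (120 degrees clockwise of the red mark).
- mark30 (a point): Broad black 30-minute top mark on the timer's face, 53 mm from the axis (240 degrees clockwise of the red mark).
- cup: White drinking cup, loose, empty, 70 mm across, 80 mm high. Bystander. Origin under its centre.
- stapler: Red and black stapler, loose, 135 x 34 x 52 mm, lying along its x. Bystander. Origin under its centre.
- stamp: Rubber stamp, loose, wooden foot 50 x 34 mm with a black knob handle, 64 mm high. Bystander. Origin under its centre.
There are look-alikes about, which are no part of the job. Leave any yellow look-alike of the timer alone.

How it is judged:
By the outcome, as a careful person would: the job done as asked, in the order asked, and still so for the second after the job is handed in, with the robot touching nothing.
It also fails if it takes over 72 s, if anything falls off the work surface, if the arm or the gripper's body presses on something with over 40 N, if the wrist force passes 120 N, or if a joint passes its speed limit or range.

ROBOT

A 7-joint arm with a two-finger parallel gripper is mounted at the origin on the work surface. World frame = base frame: x ahead of the robot, y to its left, z up, the work surface at z = 0. Lengths are in m, angles in rad, forces in N, time in s.
With the tool pointing down it reaches from about 0.4 to 0.85 m from the base axis. Payload 10.4 kg.
Tool frame: the origin (TCP) lies between the finger pads; the fingertips stand 14 mm ahead of it and the grasp point (between the pads) lies 5 mm behind it; z points along the fingers, y is the direction in which the jaws open and shut (so a half turn about z gives the same grasp; the last joint's range is limited). The gripper opens to 87 mm and grips with 3 to 60 N. Pads are 19 mm wide; open, the fingers measure 117 mm over their backs; the gripper's body (75 mm by 190 mm) begins 51 mm behind the grasp point.
Start: joints at [-1.3, 0.332, -0.065, 1.46, 0.022, 1.35, -0.088], TCP at [0.181, 0.598, 0.237] pointing down, gripper open.
Joint ranges: [-2.6, 2.6], [-0.5, 2.12], [-1.47, 1.34], [0.16, 2.42], [-1.27, 4.41], [0.06, 2.06], [-2.6, 2.6]. Speed limits (rad/s): [2.22, 2.22, 2.79, 2.79, 3.14, 3.14, 3.14].

INTERFACE

Orientations are given as a unit quaternion [x, y, z, w].
In Python, from bench import readout, camera, calibration, order gives the robot as it stands.
- The arm moves only by the tool apply_moves, never from a script. Its argument "deltas" is a list of rows, each an object with "translation": the shift along the world's x, y, z in m, a list of three; "turn": the turn, a rotation vector about the world's x, y, z in rad, a list of three; "hand": the finger opening in m, from 0 to 0.087. A call has 1 to 5 rows; each row shifts and turns the pose as measured when the row begins; what a row does not reach is not made up. A row lasts 1/10 s, in which the tool goes at most 50 mm and 8.59 degrees, less where a joint would pass 70% of its speed; a pose out of reach is approached as far as the arm can. A call with a gripper value outside its range is refused whole. The fingers move at their own pace and stop on an object; "newtons" is the grip in N (left out, the last holds). Time passes only in rows, so rows that do not move let the fingers close. It gives the time, the measured TCP pose, the force and the opening at its end, in the units of the state.
- readout.read_state(): the state, without advancing time (a new reading comes with each control period).
- camera(name): name is "scene" or "top" or "wrist"; returns the picture (400x640x3 uint8, red, green, blue); there is no depth.
- calibration(name): a dict with "fx", "fy", "cx", "cy" (pixels), "extrinsics" (4x4, takes a point from world to camera coordinates). Camera axes: x right, y down, z forward; pixel columns grow to the right and rows downward; lengths in m; the calibration is good to about 2 mm. A picture is of the moment at which its call begins: read the wrist's pose just before it. calibration takes no time and is no camera call; for the wrist camera it gives the pose at the moment of the call.
- order.close_job(): hands the job in, once; it reports no verdict.
The state is a dict: "time": time; "joint_positions": joint angles; "joint_vel": joint speeds; "joint_torque": joint torques, N m; "ee_pos": TCP position; "eef_rot": TCP orientation; "ft_force": force on the tool from outside, world axes, zero at the start; "torque": the same for the moment, N m; "width": finger opening in m.
Only numpy, scipy, OpenCV 4.12 (cv2) and the standard library are available. Lean on these libraries where they do the work, as an engineer would, in place of code of your own. Each camera call takes 0.05 s, during which the arm holds its last target. There are 200 camera calls.

## Working session

There is one attempt and no reset: what is moved stays moved. The work goes in short steps, Python scripts to look and compute and a tool call to move; the robot and the scene stay as the last step left them, time stands still between calls to the robot, and variables do not carry over. Pictures are saved under pics/ and viewed, about 8 in all and at most 12, crops included, and the job is handed in when it is done.

Besides the shell and the picture viewer there is one more tool, called after "Emit:" in YAML: its name, and indented under it one key for each argument. apply_moves: Moves the arm, as the interface text tells. Its arguments: {"type":"object","properties":{"deltas":{"type":"array","items":{"type":"object","properties":{"translation":{"type":"array","items":{"type":"number"}},"turn":{"type":"array","items":{"type":"number"}},"hand":{"type":"number"}}}},"newtons":{"type":"number"}},"required":["deltas"]}

```bash
mkdir -p pics; python3 - <<'E'
from bench import readout, camera, calibration
import cv2
s=readout.read_state();print(s)
for n in("top","scene"):
    cv2.imwrite(f"pics/{n}0.png",camera(n)[:,:,::-1]);c=calibration(n);print(n,c)
E
```

```text
{'time': 0.0, 'joint_positions': array([-1.2995948 ,  0.33285192, -0.06467703,  1.46094867,  0.02158879,
        1.34991646, -0.08850939]), 'joint_vel': array([-1.69317658e-04, -1.48397412e-03, -1.64063343e-04, -1.25406708e-03,
        3.61385904e-04,  1.41750228e-05, -4.10149148e-04]), 'joint_torque': array([-2.77716108e-04, -6.23253393e+01,  2.45054998e-02, -3.89904892e+01,
       -6.13077474e-02,  3.97579093e-02,  1.52288308e-04]), 'ee_pos': array([0.18090167, 0.5978535 , 0.23576283]), 'eef_rot': array([ 1.46379090e-01,  9.89228311e-01, -7.11055064e-04, -7.26065514e-05]), 'ft_force': array([ 0.1418504 , -0.36210812,  0.06902101]), 'torque': array([ 0.02791975, -0.02068449, -0.01964566]), 'width': 0.08717901751903034}
top {'fx': 385.91861104793077, 'fy': 385.91861104793077, 'cx': 326.02481766818266, 'cy': 198.33128338044847, 'extrinsics': array([[-2.34028061e-02, -9.99725820e-01, -7.70824283e-04,
        -4.66113304e-02],
       [-9.78793316e-01,  2.30697345e-02, -2.03547123e-01,
         5.18388736e-01],
       [ 2.03509097e-01, -4.00909619e-03, -9.79064847e-01,
         1.14211135e+00],
       [ 0.00000000e+00,  0.00000000e+00,  0.00000000e+00,
         1.00000000e+00]])}
scene {'fx': 385.8189340254554, 'fy': 385.8189340254554, 'cx': 323.8298125909366, 'cy': 201.8388204209075, 'extrinsics': array([[ 0.04329132,  0.99891334, -0.01726294,  0.03573747],
       [ 0.56137683, -0.03861527, -0.82665889, -0.24240708],
       [-0.8264272 ,  0.02609613, -0.56243851,  1.63884546],
       [ 0.        ,  0.        ,  0.        ,  1.        ]])}
```

View pics/top0.png

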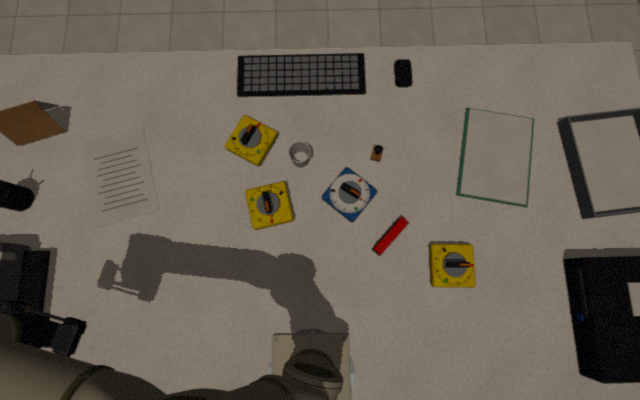

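View pics/scene0.png

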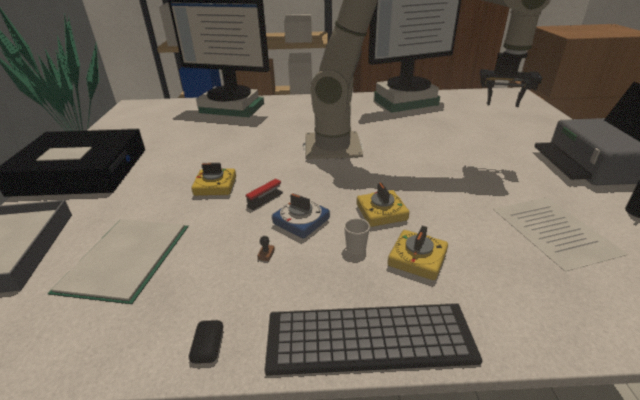

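In the top view the candidates are the blue timer at (350,193) and yellow look-alikes at (251,139), (268,205) and (453,264). I choose the blue one. The cup is at (300,154), the stamp at (377,152) and the stapler at (390,235). Next I'll measure and check with a close crop.

```bash
cat > h.py <<'E'
import numpy as np, cv2
from bench import readout, camera, calibration
def ray(c,u,v,z):
    E=c["extrinsics"];R,t=E[:3,:3],E[:3,3];o=-R.T@t
    d=R.T@np.array([(u-c["cx"])/c["fx"],(v-c["cy"])/c["fy"],1]);return o+d*(z-o[2])/d[2]
def px(c,p):
    q=c["extrinsics"][:3,:3]@p+c["extrinsics"][:3,3];return np.array([c["fx"]*q[0]/q[2]+c["cx"],c["fy"]*q[1]/q[2]+c["cy"]])
def rectify(img,c,ctr,z,half=0.085,n=560):
    """top-down view of plane z: image up=+x, left=+y"""
    h=half;W=[(h,h),(h,-h),(-h,-h),(-h,h)]
    src=np.float32([px(c,np.array([ctr[0]+a,ctr[1]+b,z])) for a,b in W])
    M=cv2.getPerspectiveTransform(src,np.float32([[0,0],[n,0],[n,n],[0,n]]))
    return cv2.warpPerspective(img,M,(n,n),flags=cv2.INTER_CUBIC)
E
python3 - <<'E'
from h import *
c=calibration("top");im=camera("top")
hsv=cv2.cvtColor(im,cv2.COLOR_RGB2HSV)
m=cv2.inRange(hsv,(98,110,40),(125,255,255));m[:150]=0;m[230:]=0;m[:,:310]=0;m[:,390:]=0
ys,xs=np.nonzero(m);pts=np.array([ray(c,x,y,.045)[:2] for x,y in zip(xs,ys)])
r=cv2.minAreaRect(np.float32(pts*1000));print(r,len(xs))
ctr=np.array(r[0])/1000
v=np.hstack([rectify(im,c,ctr,.045,n=400),rectify(im,c,ctr,.097,n=400)])
cv2.imwrite("pics/crop1.png",v[:,:,::-1])
for n,p in dict(cup=(300,160),stamp=(377,156),stap=(390,237)).items(): print(n,ray(c,*p,.02))
E
```

```text
((531.9094848632812, -131.04251098632812), (124.37348937988281, 127.07730102539062), 49.561920166015625) 289
cup [0.65339221 0.02274815 0.02      ]
stamp [ 0.66105625 -0.22832339  0.02      ]
stap [ 0.39616516 -0.25558932  0.02      ]
```

View pics/crop1.png

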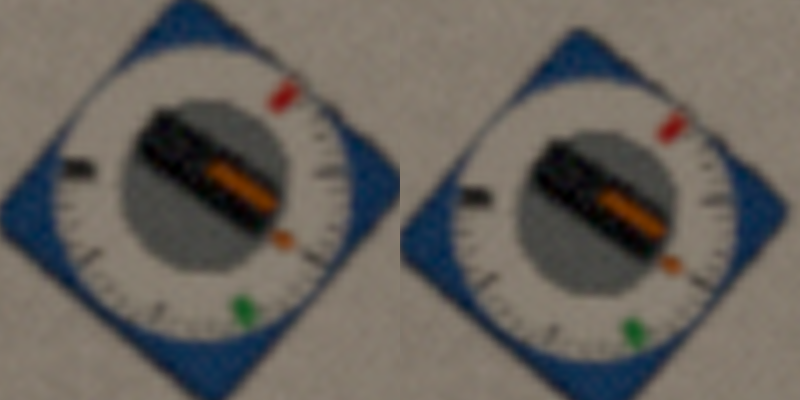

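Scale in the crop is 2.35 px/mm. It confirms the blue timer:
- **Face centre:** crop (202,193), so the axis is at about (0.535, -0.132).
- **Marks:** red at (283,97) is world yaw -40°, green at (244,312) is -160°, black at (78,168) is -281°.
- **Pointer:** (284,240) is yaw -120°, so the dial stands at about 10 min.

The last joint's range can't cover the full sweep with one grasp. I'll grasp at bar yaw 60°, twist about 100°, regrasp half a turn round, and finish from there.

Emit:
apply_moves:
  deltas:
    - {"translation": [0.022, -0.044, 0], "turn": [0, 0, -0.14], "hand": 0.087}
    - {"translation": [0.022, -0.044, 0], "turn": [0, 0, -0.14], "hand": 0.087}
    - {"translation": [0.022, -0.044, 0], "turn": [0, 0, -0.14], "hand": 0.087}
    - {"translation": [0.022, -0.044, 0], "turn": [0, 0, -0.14], "hand": 0.087}
    - {"translation": [0.022, -0.044, 0], "turn": [0, 0, -0.14], "hand": 0.087}

```text
time: 0.65
ee_pos: [0.2868, 0.3759, 0.232]
eef_rot: [0.483, 0.876, -0.002, -0.002]
ft_force: [0.6, 0.9, 0.7]
width: 0.0867
```

Emit:
apply_moves:
  deltas:
    - {"translation": [0.022, -0.044, 0], "turn": [0, 0, -0.14], "hand": 0.087}
    - {"translation": [0.022, -0.044, 0], "turn": [0, 0, -0.14], "hand": 0.087}
    - {"translation": [0.022, -0.044, 0], "turn": [0, 0, -0.14], "hand": 0.087}
    - {"translation": [0.022, -0.044, 0], "turn": [0, 0, -0.14], "hand": 0.087}
    - {"translation": [0.022, -0.044, 0], "turn": [0, 0, -0.14], "hand": 0.087}

```text
time: 1.15
ee_pos: [0.3962, 0.1512, 0.2318]
eef_rot: [0.763, 0.646, -0.0, -0.004]
ft_force: [1.1, 1.5, -1.2]
width: 0.0867
```

Emit:
apply_moves:
  deltas:
    - {"translation": [0.022, -0.044, 0], "turn": [0, 0, -0.14], "hand": 0.087}
    - {"translation": [0.022, -0.044, 0], "turn": [0, 0, -0.14], "hand": 0.087}
    - {"translation": [0.022, -0.044, 0], "turn": [0, 0, -0.14], "hand": 0.087}

```text
time: 1.45
ee_pos: [0.4617, 0.0162, 0.2322]
eef_rot: [0.885, 0.465, 0.002, -0.004]
ft_force: [0.9, 0.8, -0.6]
width: 0.087
```

Emit:
apply_moves:
  deltas:
    - {"translation": [0.022, -0.044, 0], "turn": [0, 0, 0.0], "hand": 0.087}
    - {"translation": [0.022, -0.044, 0], "turn": [0, 0, 0.08], "hand": 0.087}
    - {"translation": [0.02, -0.042, 0], "turn": [0, 0, 0], "hand": 0.087}
    - {"translation": [0.008, -0.015, 0], "turn": [0, 0, 0], "hand": 0.087}
    - {"translation": [0, 0, 0], "turn": [0, 0, 0], "hand": 0.087}

```text
time: 1.95
ee_pos: [0.5346, -0.1402, 0.2325]
eef_rot: [0.869, 0.495, 0.002, -0.002]
ft_force: [0.0, 1.1, -0.7]
width: 0.0871
```

```bash
cat > look.py <<'E'
import sys;from h import *
s=readout.read_state();c=calibration("wrist");im=camera("wrist")
print(s["ee_pos"],s["eef_rot"],s["joint_positions"][6],s["torque"])
q=s["eef_rot"];print("toolx yaw",np.degrees(2*np.arctan2(q[1],q[0])))
ctr=np.array([.535,-.132])
a=rectify(im,c,ctr,.045,n=400);b=rectify(im,c,ctr,.097,n=400)
cv2.imwrite(f"pics/{sys.argv[1]}.png",np.vstack([np.hstack([a,b]),np.hstack([cv2.resize(im,(320,200)),np.zeros((200,480,3),np.uint8)])])[:,:,::-1])
E
python3 look.py w1
```

```text
[ 0.53460396 -0.14021794  0.23248076] [ 0.86862682  0.49546048  0.00165185 -0.00190659] -0.2322850183977343 [-0.04890673  0.12566428 -0.00606684]
toolx yaw 59.40044727896413
```

View pics/w1.png

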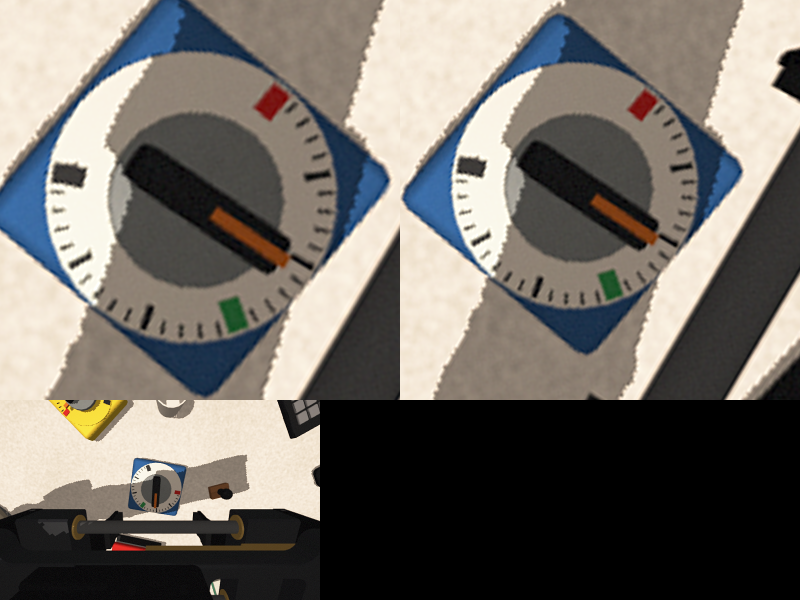

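The wrist view confirms it. The blue face is centred near panel (192,197), so about (0.536, -0.129). The pointer is at the 10-min tick, red at (272,102) and green at (233,315). I'll go lower and refine the bar's centre and yaw.

Emit:
apply_moves:
  deltas:
    - {"translation": [0, 0.011, -0.04], "turn": [0, 0, 0], "hand": 0.087}
    - {"translation": [0, 0, -0.042], "turn": [0, 0, 0], "hand": 0.06}
    - {"translation": [0, 0, 0], "turn": [0, 0, 0], "hand": 0.06}

```text
time: 2.3
ee_pos: [0.5339, -0.124, 0.1492]
eef_rot: [0.868, 0.497, 0.003, -0.003]
ft_force: [-0.8, 0.6, 0.5]
width: 0.0776
```

```bash
cat > look2.py <<'E'
import sys;from h import *
s=readout.read_state();c=calibration("wrist");im=camera("wrist")
q=s["eef_rot"];print(s["ee_pos"],"toolx yaw",np.degrees(2*np.arctan2(q[1],q[0])),"tcp px",px(c,s["ee_pos"]+[0,0,-.014]))
ctr=np.array([.535,-.129])
a=rectify(im,c,ctr,.045,n=400);b=rectify(im,c,ctr,.097,n=400)
hsv=cv2.cvtColor(b,cv2.COLOR_RGB2HSV)
m=((hsv[...,2]<50)|((hsv[...,1]>150)&(hsv[...,0]<25)&(hsv[...,0]>6))).astype(np.uint8)
m=cv2.morphologyEx(m,cv2.MORPH_OPEN,np.ones((9,9)))
n,l,st,ce=cv2.connectedComponentsWithStats(m)
for i in range(1,n):
    r=cv2.minAreaRect(np.argwhere(l==i)[:,::-1].astype(np.float32))
    x=ctr+[(200-r[0][1])*.17/400,(200-r[0][0])*.17/400]
    print(x,np.array(r[1])*.425,r[2])
cv2.imwrite(f"pics/{sys.argv[1]}.png",np.vstack([np.hstack([a,b]),np.hstack([cv2.resize(im,(320,200)),np.zeros((200,480,3),np.uint8)])])[:,:,::-1])
E
python3 look2.py w2
```

```text
[ 0.53387666 -0.12395316  0.14921127] toolx yaw 59.609928610198324 tcp px [315.89392339 240.42839194]
[ 0.6180875 -0.1785125] [3.825 6.375] 90.0
[ 0.6172375 -0.18595  ] [5.525 5.95 ] 90.0
[ 0.6180875 -0.2123   ] [3.825 2.55 ] 90.0
[ 0.526925  -0.1848875] [153.     57.375] 90.0
[ 0.58056251 -0.16313749] [19.24213991 25.51041489] 30.963756561279297
[ 0.54115048 -0.11958813] [54.62501602 17.67491999] 34.00749206542969
[ 0.549875 -0.075875] [5.95 6.8 ] 90.0
[ 0.49335 -0.17575] [3.4 3.4] 90.0
[ 0.47553331 -0.10143014] [19.33286161 26.84505892] 27.89727020263672
[ 0.457225 -0.12815 ] [13.6 18.7] 90.0
```

View pics/w2.png

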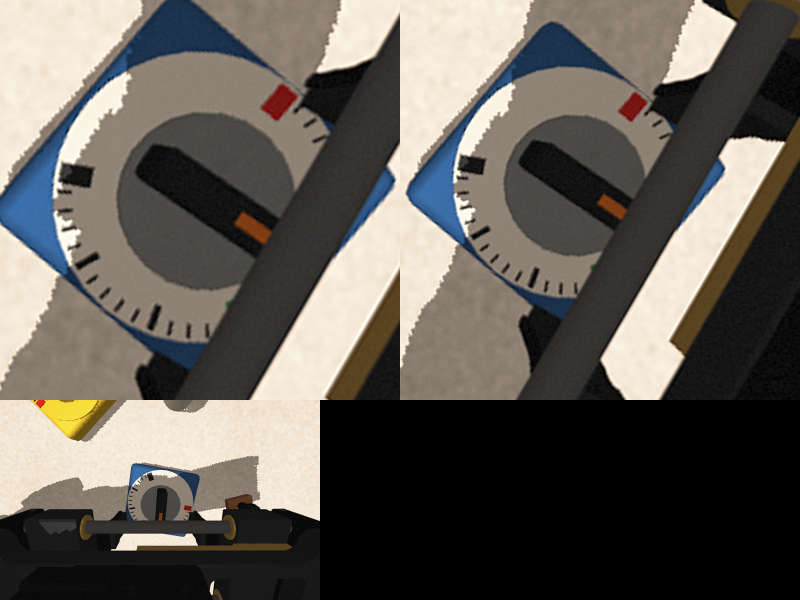

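Only half the bar shows past the gripper rod. The bar's yaw is about 56° (mod 180), and the axis is about 4 mm along the jaw direction from the TCP. I'll correct that and descend in stages.

Emit:
apply_moves:
  deltas:
    - {"translation": [0.002, -0.0045, -0.01], "turn": [0, 0, -0.06], "hand": 0.06}
    - {"translation": [0, 0, 0], "turn": [0, 0, 0], "hand": 0.06}

```text
time: 2.55
ee_pos: [0.5388, -0.127, 0.1458]
eef_rot: [0.882, 0.471, 0.006, -0.002]
ft_force: [-0.2, 0.2, -0.5]
width: 0.0627
```

Emit:
apply_moves:
  deltas:
    - {"translation": [-0.0028, -0.0015, -0.03], "turn": [0, 0, 0], "hand": 0.06}
    - {"translation": [0, 0, -0.02], "turn": [0, 0, 0], "hand": 0.06}
    - {"translation": [0, 0, 0], "turn": [0, 0, 0], "hand": 0.06}

```text
time: 2.85
ee_pos: [0.5399, -0.1268, 0.102]
eef_rot: [0.88, 0.474, 0.011, -0.0]
ft_force: [0.0, 0.5, -0.2]
width: 0.0601
```

```bash
python3 -c "
from bench import readout
s=readout.read_state();print(s)"
```

```text
{'time': 2.85, 'joint_positions': array([-0.4344715 ,  0.33562302,  0.69821072,  1.85145879, -0.26669312,
        1.02859547, -0.21014439]), 'joint_vel': array([-0.01257603, -0.04772361,  0.01176991, -0.03776245,  0.02544596,
        0.04147229, -0.00817006]), 'joint_torque': array([  0.60119508, -44.76523519,   8.82818609, -32.96269655,
        -0.49279818,  -0.8488065 ,   0.29138787]), 'ee_pos': array([ 0.53987188, -0.12681654,  0.10199369]), 'eef_rot': array([ 8.80254780e-01,  4.74378803e-01,  1.07829791e-02, -9.06921370e-06]), 'ft_force': array([ 0.04500745,  0.47823288, -0.22355638]), 'torque': array([-0.10247453,  0.12235728, -0.03527011]), 'width': 0.06006192356237097}
```

```bash
cat > plan.py <<'E'
import sys,numpy as np
from scipy.spatial.transform import Rotation as R
from bench import readout
x,y,z,yaw=map(float,sys.argv[1:5]);s=readout.read_state()
a=np.radians(yaw/2);T=R.from_quat([np.cos(a),np.sin(a),0,0]);C=R.from_quat(s["eef_rot"])
xa=C.apply([1,0,0]);print("d",np.round([x,y,z]-s["ee_pos"],4),"turn",np.round((T*C.inv()).as_rotvec(),3),"yaw",np.degrees(np.arctan2(xa[1],xa[0])).round(1),
 "F",s["ft_force"].round(1),"T",s["torque"].round(2),"q",s["joint_positions"].round(2),"w",s["width"].round(4),"t",s["time"], "pos",s["ee_pos"].round(4))
E
python3 plan.py .536 -.1285 .102 56
```

```text
Traceback (most recent call last):
  File "plan.py", line 7, in <module>
    "F",s["ft_force"].round(1),"T",s["torque"].round(2),"q",s["joint_positions"].round(2),"w",s["width"].round(4),"t",s["time"], "pos",s["ee_pos"].round(4))
                                                                                              ^^^^^^^^^^^^^^^^
AttributeError: 'float' object has no attribute 'round'
```

```bash
sed -i 's/s\["width"\].round(4)/round(s["width"],4)/' plan.py; python3 plan.py .536 -.1285 .102 56
```

```text
d [-0.0039 -0.0017  0.    ] turn [-0.01   0.019 -0.011] yaw 56.6 F [ 0.   0.5 -0.2] T [-0.1   0.12 -0.04] q [-0.43  0.34  0.7   1.85 -0.27  1.03 -0.21] w 0.0601 t 2.85 pos [ 0.5399 -0.1268  0.102 ]
```

Emit:
apply_moves:
  deltas:
    - {"translation": [-0.004, -0.0017, 0], "turn": [-0.01, 0.019, -0.01], "hand": 0.05}
    - {"translation": [0, 0, 0], "turn": [0, 0, 0], "hand": 0.05}

```text
time: 3.05
ee_pos: [0.5372, -0.1283, 0.1058]
eef_rot: [0.882, 0.471, 0.001, 0.001]
ft_force: [-0.5, -0.7, 0.4]
width: 0.0528
```

```bash
python3 plan.py .536 -.1285 .080 56; python3 - <<'E'
from h import *
cv2.imwrite("pics/w3.png",camera("wrist")[:,:,::-1])
E
```

```text
d [-0.0012 -0.0002 -0.0258] turn [ 0.     0.002 -0.002] yaw 56.1 F [-0.5 -0.7  0.4] T [-0.14  0.06  0.  ] q [-0.44  0.34  0.71  1.84 -0.25  1.05 -0.23] w 0.0528 t 3.05 pos [ 0.5372 -0.1283  0.1058]
```

View pics/w3.png

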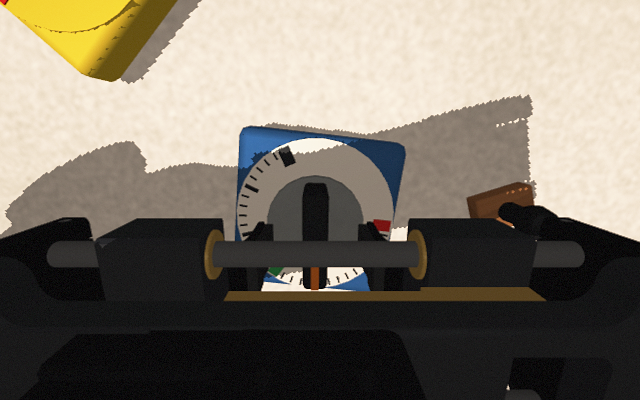

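The bar is at column 315 and the fingers at 262 and 372, so it is centred and aligned with the jaws. The bar's ends at rows 183 and 288 give its centre along its length.

```bash
python3 - <<'E'
from h import *
c=calibration("wrist");a=ray(c,315,184,.097);b=ray(c,315,288,.097);print(a,b,(a+b)/2,np.linalg.norm(a-b),readout.read_state()["ee_pos"])
E
```

```text
[ 0.55762224 -0.09753269  0.097     ] [ 0.52022939 -0.15333188  0.097     ] [ 0.53892581 -0.12543228  0.097     ] 0.06716974711403992 [ 0.53763814 -0.12841694  0.10602369]
```

Emit:
apply_moves:
  deltas:
    - {"translation": [-0.0006, 0.001, -0.015], "turn": [0, 0, 0], "hand": 0.045}
    - {"translation": [0, 0, -0.011], "turn": [0, 0, 0], "hand": 0.045}
    - {"translation": [0, 0, 0], "turn": [0, 0, 0], "hand": 0.045}

```text
time: 3.4
ee_pos: [0.538, -0.127, 0.0796]
eef_rot: [0.882, 0.471, 0.003, 0.001]
ft_force: [-0.7, -0.2, -0.1]
width: 0.0456
```

```bash
python3 plan.py .537 -.1275 .079 56
```

```text
d [-0.001  -0.0005 -0.0006] turn [-0.     0.006 -0.004] yaw 56.2 F [-0.7 -0.2 -0.1] T [-0.13  0.14 -0.04] q [-0.43  0.37  0.69  1.86 -0.28  1.   -0.21] w 0.0456 t 3.4 pos [ 0.538  -0.127   0.0796]
```

Close gently first, to feel the centring.

Emit:
apply_moves:
  deltas:
    - {"translation": [-0.001, -0.0005, 0], "turn": [0, 0.006, 0], "hand": 0.012}
    - {"translation": [0, 0, 0], "turn": [0, 0, 0], "hand": 0.012}
    - {"translation": [0, 0, 0], "turn": [0, 0, 0], "hand": 0.012}
    - {"translation": [0, 0, 0], "turn": [0, 0, 0], "hand": 0.012}
  newtons: 5

```text
time: 3.8
ee_pos: [0.5366, -0.1279, 0.0792]
eef_rot: [0.882, 0.471, -0.001, -0.0]
ft_force: [0.3, 0.4, 0.0]
width: 0.0205
```

```bash
python3 plan.py .537 -.1275 .079 56
```

```text
d [ 0.0004  0.0004 -0.0002] turn [ 0.    -0.001 -0.003] yaw 56.2 F [0.3 0.4 0. ] T [-0.1   0.1   0.04] q [-0.43  0.38  0.69  1.86 -0.28  1.   -0.21] w 0.0205 t 3.8 pos [ 0.5366 -0.1279  0.0792]
```

Emit:
apply_moves:
  deltas:
    - {"translation": [0, 0, 0], "turn": [0, 0, 0], "hand": 0.01}
    - {"translation": [0, 0, 0], "turn": [0, 0, 0], "hand": 0.01}

```text
time: 4.0
ee_pos: [0.5368, -0.1281, 0.0794]
eef_rot: [0.882, 0.471, -0.0, -0.0]
ft_force: [1.3, 0.1, -2.4]
width: 0.0157
```

```bash
python3 plan.py .537 -.1275 .079 56
```

```text
d [ 0.0002  0.0006 -0.0004] turn [ 0.    -0.001 -0.003] yaw 56.2 F [ 1.3  0.1 -2.4] T [-0.11  0.09  0.02] q [-0.43  0.38  0.69  1.86 -0.28  1.   -0.21] w 0.0157 t 4.0 pos [ 0.5368 -0.1281  0.0794]
```

Emit:
apply_moves:
  deltas:
    - {"translation": [0, 0, 0], "turn": [0, 0, 0], "hand": 0.005}
    - {"translation": [0, 0, 0], "turn": [0, 0, 0], "hand": 0.005}
    - {"translation": [0, 0, -0.003], "turn": [0, 0, 0], "hand": 0.005}
    - {"translation": [0, 0, -0.003], "turn": [0, 0, 0], "hand": 0.005}
    - {"translation": [0, 0, -0.002], "turn": [0, 0, 0], "hand": 0.005}
  newtons: 55

```text
time: 4.5
ee_pos: [0.537, -0.1281, 0.0729]
eef_rot: [0.882, 0.471, 0.0, -0.001]
ft_force: [-10.5, 3.3, 30.9]
width: 0.0155
```

```bash
python3 plan.py .537 -.1275 .074 56
```

```text
d [-0.      0.0006  0.0011] turn [-0.001 -0.    -0.003] yaw 56.2 F [-10.5   3.3  30.9] T [ 0.6   2.9  -0.03] q [-0.42  0.39  0.69  1.87 -0.29  0.99 -0.2 ] w 0.0155 t 4.5 pos [ 0.537  -0.1281  0.0729]
```

Emit:
apply_moves:
  deltas:
    - {"translation": [0, 0, 0.0012], "turn": [0, 0, 0], "hand": 0.005}

```text
time: 4.6
ee_pos: [0.5369, -0.1281, 0.0747]
eef_rot: [0.882, 0.471, 0.0, -0.001]
ft_force: [-5.2, 0.4, 8.9]
width: 0.0157
```

```bash
python3 plan.py .537 -.128 .074 56
```

```text
d [ 0.0001  0.0001 -0.0007] turn [-0.002 -0.001 -0.003] yaw 56.2 F [-5.2  0.4  8.9] T [ 0.21  1.32 -0.  ] q [-0.42  0.38  0.69  1.86 -0.29  1.   -0.2 ] w 0.0157 t 4.6 pos [ 0.5369 -0.1281  0.0747]
```

Emit:
apply_moves:
  deltas:
    - {"translation": [-0.0005, 0, -0.0005], "turn": [0, 0, -0.08], "hand": 0.005}
    - {"translation": [0, 0, 0], "turn": [0, 0, -0.08], "hand": 0.005}

```text
time: 4.8
ee_pos: [0.537, -0.1283, 0.0757]
eef_rot: [0.918, 0.397, 0.001, -0.001]
ft_force: [-3.6, 1.6, 7.3]
width: 0.0157
```

```bash
python3 plan.py .537 -.128 .074 47
```

```text
d [-0.      0.0003 -0.0017] turn [-0.003  0.001  0.003] yaw 46.8 F [-3.6  1.6  7.3] T [-0.05  1.02  0.24] q [-0.45  0.39  0.72  1.87 -0.31  1.   -0.35] w 0.0157 t 4.8 pos [ 0.537  -0.1283  0.0757]
```

Emit:
apply_moves:
  deltas:
    - {"translation": [0, 0.0002, -0.0018], "turn": [0, 0, -0.1], "hand": 0.005}
    - {"translation": [0, 0, -0.0008], "turn": [0, 0, -0.1], "hand": 0.005}
    - {"translation": [0, 0, -0.0008], "turn": [0, 0, -0.1], "hand": 0.005}

```text
time: 5.1
ee_pos: [0.5374, -0.1287, 0.0741]
eef_rot: [0.968, 0.25, 0.002, -0.001]
ft_force: [-3.7, 1.0, 10.2]
width: 0.0155
```

```bash
python3 plan.py .537 -.128 .074 30
```

```text
d [-0.0004  0.0007 -0.0001] turn [-0.003  0.003  0.018] yaw 29.0 F [-3.7  1.  10.2] T [0.03 1.16 0.21] q [-0.49  0.41  0.78  1.87 -0.34  1.   -0.63] w 0.0155 t 5.1 pos [ 0.5374 -0.1287  0.0741]
```

Emit:
apply_moves:
  deltas:
    - {"translation": [-0.0004, 0.0004, -0.0005], "turn": [-0.002, 0.002, -0.1], "hand": 0.005}
    - {"translation": [0, 0, -0.0006], "turn": [0, 0, -0.1], "hand": 0.005}
    - {"translation": [0, 0, -0.0006], "turn": [0, 0, -0.1], "hand": 0.005}
    - {"translation": [0, 0, -0.0006], "turn": [0, 0, -0.1], "hand": 0.005}

```text
time: 5.5
ee_pos: [0.5376, -0.1293, 0.0743]
eef_rot: [0.999, 0.045, 0.001, -0.0]
ft_force: [-3.8, -0.2, 9.9]
width: 0.0158
```

```bash
python3 plan.py .537 -.128 .074 6
```

```text
d [-0.0006  0.0013 -0.0003] turn [-0.001  0.003  0.015] yaw 5.1 F [-3.8 -0.2  9.9] T [0.06 1.16 0.21] q [-0.56  0.44  0.87  1.87 -0.4   1.01 -1.  ] w 0.0158 t 5.5 pos [ 0.5376 -0.1293  0.0743]
```

Emit:
apply_moves:
  deltas:
    - {"translation": [-0.0006, 0.001, -0.0006], "turn": [0, 0.002, -0.1], "hand": 0.005}
    - {"translation": [0, 0.0003, -0.0006], "turn": [0, 0, -0.1], "hand": 0.005}
    - {"translation": [0, 0.0003, -0.0006], "turn": [0, 0, -0.1], "hand": 0.005}
    - {"translation": [0, 0.0003, -0.0006], "turn": [0, 0, -0.1], "hand": 0.005}

```text
time: 5.9
ee_pos: [0.5375, -0.1299, 0.0745]
eef_rot: [0.987, -0.163, 0.001, 0.001]
ft_force: [-4.4, -0.5, 9.4]
width: 0.0151
```

```bash
python3 plan.py .537 -.128 .074 -18
```

```text
d [-0.0005  0.0019 -0.0005] turn [0.002 0.002 0.014] yaw -18.8 F [-4.4 -0.5  9.4] T [-0.02  1.27  0.21] q [-0.63  0.48  0.97  1.87 -0.46  1.03 -1.37] w 0.0151 t 5.9 pos [ 0.5375 -0.1299  0.0745]
```

Emit:
apply_moves:
  deltas:
    - {"translation": [-0.0004, 0.0008, -0.0007], "turn": [0.002, 0.002, -0.1], "hand": 0.005}
    - {"translation": [0, 0.0005, -0.0006], "turn": [0, 0, -0.1], "hand": 0.005}
    - {"translation": [0, 0.0005, -0.0006], "turn": [0, 0, -0.1], "hand": 0.005}
    - {"translation": [0, 0.0005, -0.0006], "turn": [0, 0, -0.1], "hand": 0.005}
    - {"translation": [0, 0, -0.0006], "turn": [0, 0, 0], "hand": 0.005}

```text
time: 6.4
ee_pos: [0.5371, -0.1306, 0.0743]
eef_rot: [0.931, -0.366, 0.0, 0.001]
ft_force: [-4.0, 2.6, 9.6]
width: 0.0156
```

```bash
python3 plan.py .537 -.128 .080 -42
```

```text
d [-0.0001  0.0026  0.0057] turn [0.002 0.    0.016] yaw -42.9 F [-4.   2.6  9.6] T [0.59 1.19 0.04] q [-0.69  0.54  1.06  1.87 -0.54  1.05 -1.73] w 0.0156 t 6.4 pos [ 0.5371 -0.1306  0.0743]
```

Emit:
apply_moves:
  deltas:
    - {"translation": [0, 0, 0.002], "turn": [0, 0, 0], "hand": 0.005}
    - {"translation": [0, 0, 0], "turn": [0, 0, 0], "hand": 0.05}
    - {"translation": [0, 0, 0], "turn": [0, 0, 0], "hand": 0.05}
    - {"translation": [0, 0, 0], "turn": [0, 0, 0], "hand": 0.05}
    - {"translation": [0, 0, 0], "turn": [0, 0, 0], "hand": 0.05}

```text
time: 6.9
ee_pos: [0.5374, -0.1304, 0.0763]
eef_rot: [0.931, -0.366, 0.001, 0.001]
ft_force: [-0.8, -0.6, 0.3]
width: 0.0395
```

```bash
python3 plan.py .537 -.128 .13 -43
```

```text
d [-0.0004  0.0024  0.0537] turn [ 0.002  0.    -0.002] yaw -42.9 F [-0.8 -0.6  0.3] T [0.02 0.15 0.04] q [-0.69  0.53  1.06  1.87 -0.53  1.06 -1.73] w 0.0395 t 6.9 pos [ 0.5374 -0.1304  0.0763]
```

Emit:
apply_moves:
  deltas:
    - {"translation": [0, 0, 0.035], "turn": [0, 0, 0], "hand": 0.06}
    - {"translation": [0, 0, 0.03], "turn": [0, 0, 0], "hand": 0.06}
    - {"translation": [0, 0, 0], "turn": [0, 0, 0.149], "hand": 0.06}
    - {"translation": [0, 0, 0], "turn": [0, 0, 0.149], "hand": 0.06}
    - {"translation": [0, 0, 0], "turn": [0, 0, 0.149], "hand": 0.06}

```text
time: 7.4
ee_pos: [0.5369, -0.1304, 0.143]
eef_rot: [0.989, -0.147, 0.001, 0.002]
ft_force: [0.2, -0.3, -0.5]
width: 0.06
```

Emit:
apply_moves:
  deltas:
    - {"translation": [0, 0, 0], "turn": [0, 0, 0.149], "hand": 0.06}
    - {"translation": [0, 0, 0], "turn": [0, 0, 0.149], "hand": 0.06}
    - {"translation": [0, 0, 0], "turn": [0, 0, 0.149], "hand": 0.06}
    - {"translation": [0, 0, 0], "turn": [0, 0, 0.149], "hand": 0.06}
    - {"translation": [0, 0, 0], "turn": [0, 0, 0.149], "hand": 0.06}

```text
time: 7.9
ee_pos: [0.5367, -0.1302, 0.1428]
eef_rot: [0.974, 0.226, 0.002, 0.002]
ft_force: [0.2, -0.0, 0.1]
width: 0.0605
```

```bash
python3 plan.py .537 -.128 .13 110
```

```text
d [ 0.0003  0.0022 -0.0128] turn [-1.000e-03  5.000e-03  1.464e+00] yaw 26.1 F [ 0.2 -0.   0.1] T [-0.1   0.12  0.01] q [-0.59  0.33  0.89  1.81 -0.28  1.13 -0.72] w 0.0605 t 7.9 pos [ 0.5367 -0.1302  0.1428]
```

Emit:
apply_moves:
  deltas:
    - {"translation": [0, 0, 0], "turn": [0, 0, 0.149], "hand": 0.06}
    - {"translation": [0, 0, 0], "turn": [0, 0, 0.149], "hand": 0.06}
    - {"translation": [0, 0, 0], "turn": [0, 0, 0.149], "hand": 0.06}
    - {"translation": [0, 0, 0], "turn": [0, 0, 0.149], "hand": 0.06}
    - {"translation": [0, 0, 0], "turn": [0, 0, 0.149], "hand": 0.06}

```text
time: 8.4
ee_pos: [0.5363, -0.1304, 0.1422]
eef_rot: [0.824, 0.567, 0.002, 0.001]
ft_force: [-0.3, 0.3, -0.2]
width: 0.0603
```

Emit:
apply_moves:
  deltas:
    - {"translation": [0, 0, 0], "turn": [0, 0, 0.149], "hand": 0.06}
    - {"translation": [0, 0, 0], "turn": [0, 0, 0.149], "hand": 0.06}
    - {"translation": [0, 0, 0], "turn": [0, 0, 0.149], "hand": 0.06}
    - {"translation": [0, 0, 0], "turn": [0, 0, 0.149], "hand": 0.06}
    - {"translation": [0, 0, 0], "turn": [0, 0, 0.149], "hand": 0.06}

```text
time: 8.9
ee_pos: [0.5358, -0.1307, 0.1415]
eef_rot: [0.559, 0.829, 0.002, -0.0]
ft_force: [-0.3, -0.7, -0.1]
width: 0.0598
```

Emit:
apply_moves:
  deltas:
    - {"translation": [0, 0, 0], "turn": [0, 0, 0.149], "hand": 0.06}
    - {"translation": [0, 0, 0], "turn": [0, 0, 0.149], "hand": 0.06}
    - {"translation": [0, 0, 0], "turn": [0, 0, 0.1], "hand": 0.06}
    - {"translation": [0, 0, 0], "turn": [0, 0, 0], "hand": 0.06}

```text
time: 9.3
ee_pos: [0.5353, -0.1311, 0.1409]
eef_rot: [0.38, 0.925, 0.002, -0.001]
ft_force: [-0.2, 0.3, 0.7]
width: 0.06
```

```bash
python3 plan.py .537 -.128 .11 137; python3 - <<'E'
from h import *
c=calibration("wrist");im=camera("wrist")
a=rectify(im,c,(.535,-.129),.045,n=400)
cv2.imwrite("pics/w4.png",np.hstack([a,im])[:,:,::-1][:, :] if 0 else np.hstack([a,cv2.resize(im,(400,250),interpolation=3).copy() if 0 else cv2.copyMakeBorder(cv2.resize(im,(400,250)),0,150,0,0,0)])[:,:,::-1])
E
```

```text
d [ 0.0017  0.0031 -0.0309] turn [-0.004 -0.     0.028] yaw 135.4 F [-0.2  0.3  0.7] T [ 0.02 -0.01 -0.01] q [-0.32  0.27  0.56  1.8  -0.16  1.12  1.08] w 0.06 t 9.3 pos [ 0.5353 -0.1311  0.1409]
```

View pics/w4.png

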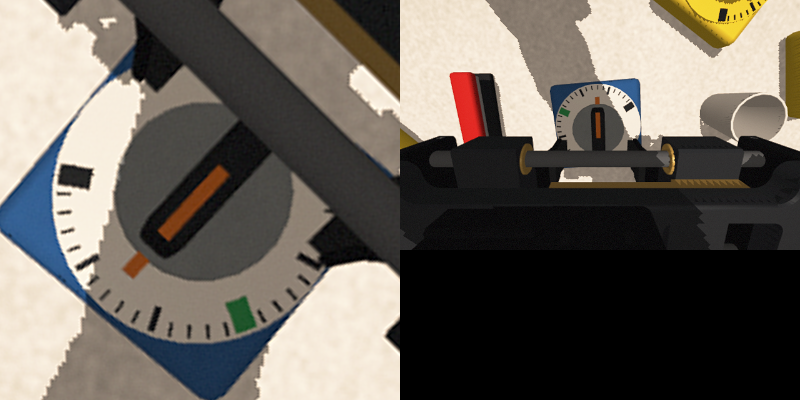

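The pointer (128,268) now sits at about 23 min. The black mark is at (76,177) and the green at (241,315), where they were before, so the timer hasn't moved. Intersecting the two grip lines puts the axis at (0.536, -0.1294). I'll regrasp there.

Emit:
apply_moves:
  deltas:
    - {"translation": [0.0008, 0.0017, -0.03], "turn": [-0.004, 0, 0.02], "hand": 0.05}
    - {"translation": [0, 0, 0], "turn": [0, 0, 0], "hand": 0.05}

```text
time: 9.55
ee_pos: [0.5364, -0.1294, 0.1106]
eef_rot: [0.375, 0.927, 0.0, 0.0]
ft_force: [-0.8, 0.3, -0.1]
width: 0.0527
```

```bash
python3 plan.py .536 -.1294 .079 136.8
```

```text
d [-0.0004  0.     -0.0316] turn [-0.     0.001  0.014] yaw 136.0 F [-0.8  0.3 -0.1] T [-0.06  0.03 -0.02] q [-0.32  0.3   0.55  1.83 -0.18  1.05  1.11] w 0.0527 t 9.55 pos [ 0.5364 -0.1294  0.1106]
```

Emit:
apply_moves:
  deltas:
    - {"translation": [-0.0004, 0, -0.016], "turn": [0, 0, 0.013], "hand": 0.045}
    - {"translation": [0, 0, -0.016], "turn": [0, 0, 0], "hand": 0.04}
    - {"translation": [0, 0, 0], "turn": [0, 0, 0], "hand": 0.03}
  newtons: 5

```text
time: 9.85
ee_pos: [0.537, -0.13, 0.0804]
eef_rot: [0.373, 0.928, 0.0, 0.001]
ft_force: [-0.9, 0.4, -0.5]
width: 0.0384
```

```bash
python3 plan.py .536 -.1294 .079 136.8
```

```text
d [-0.001   0.0006 -0.0014] turn [0.    0.002 0.01 ] yaw 136.2 F [-0.9  0.4 -0.5] T [-0.1   0.03  0.01] q [-0.3   0.34  0.54  1.86 -0.21  0.99  1.13] w 0.0384 t 9.85 pos [ 0.537  -0.13    0.0804]
```

Emit:
apply_moves:
  deltas:
    - {"translation": [-0.001, 0.0006, -0.001], "turn": [0, 0, 0.008], "hand": 0.02}
    - {"translation": [0, 0, 0], "turn": [0, 0, 0], "hand": 0.005}
    - {"translation": [0, 0, 0], "turn": [0, 0, 0], "hand": 0.005}
    - {"translation": [0, 0, 0], "turn": [0, 0, 0], "hand": 0.005}

```text
time: 10.25
ee_pos: [0.5372, -0.1299, 0.0829]
eef_rot: [0.371, 0.929, 0.001, 0.002]
ft_force: [0.3, 0.0, -4.4]
width: 0.0157
```

```bash
python3 plan.py .536 -.1294 .079 136.8
```

```text
d [-0.0012  0.0005 -0.0039] turn [0.    0.005 0.005] yaw 136.5 F [ 0.3  0.  -4.4] T [-0.06 -0.04  0.05] q [-0.3   0.34  0.54  1.86 -0.21  1.    1.13] w 0.0157 t 10.25 pos [ 0.5372 -0.1299  0.0829]
```

Emit:
apply_moves:
  deltas:
    - {"translation": [0, 0, -0.0025], "turn": [0, 0.003, 0], "hand": 0.005}
  newtons: 55

```text
time: 10.35
ee_pos: [0.5375, -0.1299, 0.0811]
eef_rot: [0.371, 0.929, 0.0, 0.001]
ft_force: [-2.0, 0.1, 4.7]
width: 0.0157
```

```bash
python3 plan.py .536 -.1294 .079 136.8
```

```text
d [-0.0015  0.0005 -0.0021] turn [0.    0.003 0.005] yaw 136.5 F [-2.   0.1  4.7] T [ 0.01  0.34 -0.  ] q [-0.3   0.34  0.54  1.85 -0.21  1.    1.14] w 0.0157 t 10.35 pos [ 0.5375 -0.1299  0.0811]
```

Emit:
apply_moves:
  deltas:
    - {"translation": [-0.0003, 0.0002, -0.003], "turn": [0, 0, 0], "hand": 0.005}
    - {"translation": [-0.0003, 0, -0.001], "turn": [0, 0, 0], "hand": 0.005}

```text
time: 10.55
ee_pos: [0.5375, -0.13, 0.0781]
eef_rot: [0.371, 0.929, 0.001, 0.002]
ft_force: [-2.4, 1.7, 9.2]
width: 0.0154
```

```bash
python3 plan.py .536 -.1294 .0775 136.8
```

```text
d [-0.0015  0.0006 -0.0006] turn [0.    0.004 0.006] yaw 136.5 F [-2.4  1.7  9.2] T [ 0.2   0.79 -0.05] q [-0.3   0.35  0.54  1.86 -0.21  0.99  1.14] w 0.0154 t 10.55 pos [ 0.5375 -0.13    0.0781]
```

Emit:
apply_moves:
  deltas:
    - {"translation": [-0.0003, 0.0003, -0.001], "turn": [0, 0.002, -0.1], "hand": 0.005}
    - {"translation": [0, 0, -0.0006], "turn": [0, 0, -0.1], "hand": 0.005}
    - {"translation": [0, 0, -0.0006], "turn": [0, 0, -0.1], "hand": 0.005}
    - {"translation": [0, 0, -0.0006], "turn": [0, 0, -0.1], "hand": 0.005}

```text
time: 10.95
ee_pos: [0.5372, -0.1303, 0.0776]
eef_rot: [0.553, 0.833, 0.0, 0.001]
ft_force: [-5.1, 1.0, 8.9]
width: 0.0156
```

```bash
python3 plan.py .536 -.1294 .0775 71
```

```text
d [-0.0012  0.0009 -0.0001] turn [ 0.001  0.001 -0.73 ] yaw 112.8 F [-5.1  1.   8.9] T [0.06 1.18 0.21] q [-0.36  0.36  0.61  1.86 -0.25  0.99  0.76] w 0.0156 t 10.95 pos [ 0.5372 -0.1303  0.0776]
```

Emit:
apply_moves:
  deltas:
    - {"translation": [-0.0006, 0.0003, -0.0008], "turn": [0, 0, -0.1], "hand": 0.005}
    - {"translation": [0, 0, -0.0006], "turn": [0, 0, -0.1], "hand": 0.005}
    - {"translation": [-0.0002, 0, -0.0006], "turn": [0, 0, -0.1], "hand": 0.005}
    - {"translation": [0, 0, -0.0006], "turn": [0, 0, -0.1], "hand": 0.005}

```text
time: 11.35
ee_pos: [0.5366, -0.1304, 0.0776]
eef_rot: [0.713, 0.701, 0.001, 0.0]
ft_force: [-4.7, 1.1, 9.2]
width: 0.0155
```

```bash
python3 plan.py .536 -.1294 .0775 71
```

```text
d [-0.0006  0.001  -0.0001] turn [ 0.     0.002 -0.314] yaw 89.0 F [-4.7  1.1  9.2] T [0.06 1.37 0.15] q [-0.43  0.38  0.69  1.86 -0.29  1.    0.37] w 0.0155 t 11.35 pos [ 0.5366 -0.1304  0.0776]
```

Emit:
apply_moves:
  deltas:
    - {"translation": [-0.0005, 0.0003, -0.0008], "turn": [0, 0.001, -0.1], "hand": 0.005}
    - {"translation": [0, 0, -0.0006], "turn": [0, 0, -0.1], "hand": 0.005}
    - {"translation": [0, 0, -0.0006], "turn": [0, 0, -0.1], "hand": 0.005}
    - {"translation": [0, 0, -0.0006], "turn": [0, 0, -0.01], "hand": 0.005}

```text
time: 11.75
ee_pos: [0.5362, -0.1303, 0.0773]
eef_rot: [0.818, 0.576, 0.0, -0.0]
ft_force: [-4.1, 1.3, 9.6]
width: 0.0156
```

```bash
python3 plan.py .536 -.1294 .0775 71;  python3 - <<'E'
from h import *
c=calibration("wrist");im=camera("wrist")
a=rectify(im,c,(.535,-.129),.045,n=400)
cv2.imwrite("pics/w5.png",np.hstack([a,cv2.copyMakeBorder(cv2.resize(im,(400,250)),0,150,0,0,0)])[:,:,::-1])
E
```

```text
d [-0.0002  0.0009  0.0002] turn [-0.001  0.     0.012] yaw 70.3 F [-4.1  1.3  9.6] T [0.04 1.13 0.2 ] q [-0.48  0.4   0.76  1.87 -0.32  1.    0.08] w 0.0156 t 11.75 pos [ 0.5362 -0.1303  0.0773]
```

View pics/w5.png

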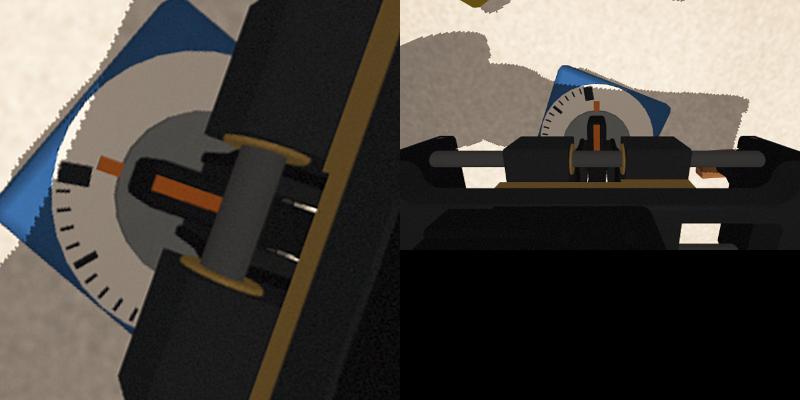

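The pointer (110,166) is about 9° clockwise past the black mark (74,174), so the dial is wound past 30 min. The timer is still facing as before. Now I'll turn back to the green mark, at tool yaw about 199.7°.

Emit:
apply_moves:
  deltas:
    - {"translation": [0, 0.0003, -0.0004], "turn": [0, 0, 0.1], "hand": 0.005}
    - {"translation": [0, 0, -0.0006], "turn": [0, 0, 0.1], "hand": 0.005}
    - {"translation": [0, 0, -0.0006], "turn": [0, 0, 0.1], "hand": 0.005}
    - {"translation": [0, 0, -0.0006], "turn": [0, 0, 0.1], "hand": 0.005}

```text
time: 12.2
ee_pos: [0.5367, -0.1305, 0.0776]
eef_rot: [0.682, 0.731, 0.001, -0.001]
ft_force: [-4.2, 2.1, 9.3]
width: 0.0158
```

```bash
python3 plan.py .5365 -.13 .0775 93
```

```text
d [-0.0002  0.0005 -0.0001] turn [-0.002  0.    -0.017] yaw 93.9 F [-4.2  2.1  9.3] T [ 0.21  1.04 -0.26] q [-0.41  0.38  0.67  1.86 -0.28  1.    0.45] w 0.0158 t 12.2 pos [ 0.5367 -0.1305  0.0776]
```

Emit:
apply_moves:
  deltas:
    - {"translation": [0, 0.0003, -0.0007], "turn": [-0.002, 0, 0.1], "hand": 0.005}
    - {"translation": [0, 0, -0.0006], "turn": [0, 0, 0.1], "hand": 0.005}
    - {"translation": [0, 0, -0.0006], "turn": [0, 0, 0.1], "hand": 0.005}
    - {"translation": [0, 0, -0.0006], "turn": [0, 0, 0.1], "hand": 0.005}

```text
time: 12.6
ee_pos: [0.5373, -0.1303, 0.0777]
eef_rot: [0.517, 0.856, 0.001, -0.0]
ft_force: [-4.4, 1.9, 9.1]
width: 0.0159
```

```bash
python3 plan.py .5365 -.13 .0775 116
```

```text
d [-0.0008  0.0003 -0.0002] turn [-0.002  0.001 -0.03 ] yaw 117.7 F [-4.4  1.9  9.1] T [ 0.22  0.97 -0.17] q [-0.34  0.36  0.59  1.86 -0.24  0.99  0.84] w 0.0159 t 12.6 pos [ 0.5373 -0.1303  0.0777]
```

Emit:
apply_moves:
  deltas:
    - {"translation": [-0.0005, 0.0002, -0.0008], "turn": [-0.002, 0, 0.1], "hand": 0.005}
    - {"translation": [-0.0002, 0, -0.0006], "turn": [0, 0, 0.1], "hand": 0.005}
    - {"translation": [-0.0002, 0, -0.0006], "turn": [0, 0, 0.1], "hand": 0.005}
    - {"translation": [-0.0002, 0, -0.0006], "turn": [0, 0, 0.1], "hand": 0.005}

```text
time: 13.0
ee_pos: [0.5376, -0.1299, 0.0781]
eef_rot: [0.33, 0.944, 0.002, 0.001]
ft_force: [-3.0, 0.9, 8.8]
width: 0.0156
```

```bash
python3 plan.py .5365 -.13 .0775 140
```

```text
d [-0.0011 -0.0001 -0.0006] turn [-0.003  0.003 -0.026] yaw 141.5 F [-3.   0.9  8.8] T [ 0.24  0.82 -0.16] q [-0.28  0.35  0.52  1.86 -0.21  0.99  1.22] w 0.0156 t 13.0 pos [ 0.5376 -0.1299  0.0781]
```

Emit:
apply_moves:
  deltas:
    - {"translation": [-0.0006, 0, -0.0012], "turn": [-0.003, 0.003, 0.1], "hand": 0.005}
    - {"translation": [-0.0002, 0, -0.0007], "turn": [0, 0, 0.1], "hand": 0.005}
    - {"translation": [-0.0002, 0, -0.0007], "turn": [0, 0, 0.1], "hand": 0.005}
    - {"translation": [-0.0002, 0, -0.0007], "turn": [0, 0, 0.1], "hand": 0.005}

```text
time: 13.4
ee_pos: [0.5379, -0.1294, 0.0779]
eef_rot: [0.128, 0.992, 0.002, 0.001]
ft_force: [-3.8, 1.6, 9.5]
width: 0.0159
```

```bash
python3 plan.py .5365 -.13 .0775 164
```

```text
d [-0.0014 -0.0006 -0.0004] turn [-0.003  0.002 -0.023] yaw 165.3 F [-3.8  1.6  9.5] T [ 0.31  0.89 -0.23] q [-0.22  0.34  0.44  1.85 -0.17  0.99  1.61] w 0.0159 t 13.4 pos [ 0.5379 -0.1294  0.0779]
```

Emit:
apply_moves:
  deltas:
    - {"translation": [-0.0007, -0.0003, -0.001], "turn": [-0.003, 0.002, 0.1], "hand": 0.005}
    - {"translation": [-0.0002, 0, -0.0007], "turn": [0, 0, 0.1], "hand": 0.005}
    - {"translation": [-0.0002, 0, -0.0007], "turn": [0, 0, 0.1], "hand": 0.005}
    - {"translation": [-0.0002, 0, -0.0007], "turn": [0, 0, 0.1], "hand": 0.005}
    - {"translation": [-0.0002, 0, -0.0007], "turn": [0, 0, 0.1], "hand": 0.005}

```text
time: 13.9
ee_pos: [0.5379, -0.1287, 0.0778]
eef_rot: [-0.131, 0.991, 0.002, 0.001]
ft_force: [-4.0, 1.5, 9.3]
width: 0.0155
```

```bash
python3 plan.py .5365 -.13 .0775 199.7;  python3 - <<'E'
from h import *
c=calibration("wrist");im=camera("wrist")
a=rectify(im,c,(.535,-.129),.045,n=400)
cv2.imwrite("pics/w6.png",np.hstack([a,cv2.copyMakeBorder(cv2.resize(im,(400,250)),0,150,0,0,0)])[:,:,::-1])
E
```

```text
d [-0.0014 -0.0013 -0.0003] turn [-0.004  0.002  0.081] yaw -165.0 F [-4.   1.5  9.3] T [ 0.33  0.96 -0.23] q [-0.15  0.33  0.35  1.85 -0.14  0.99  2.1 ] w 0.0155 t 13.9 pos [ 0.5379 -0.1287  0.0778]
```

View pics/w6.png

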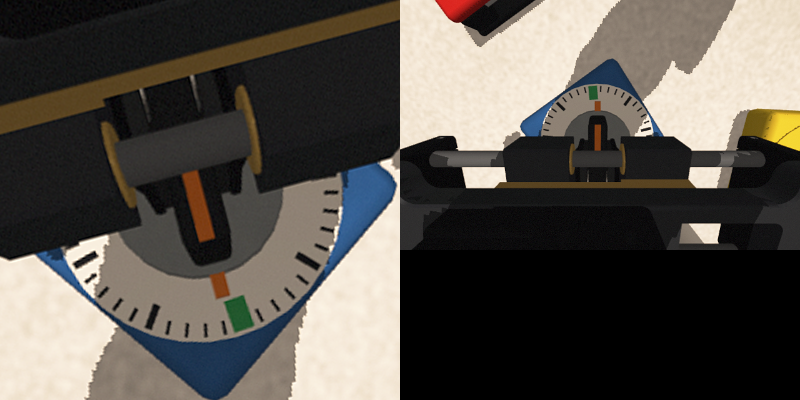

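The pointer (220,285) is about 5° short of green (239,314), which agrees with the computed 0.08 rad.

Emit:
apply_moves:
  deltas:
    - {"translation": [-0.0005, -0.0003, -0.0008], "turn": [0, 0, 0.06], "hand": 0.005}
    - {"translation": [0, 0, -0.0006], "turn": [0, 0, 0.015], "hand": 0.005}

```text
time: 14.15
ee_pos: [0.5379, -0.1286, 0.0779]
eef_rot: [-0.173, 0.985, 0.003, 0.002]
ft_force: [-4.3, 0.8, 8.2]
width: 0.0157
```

```bash
python3 plan.py .5365 -.13 .0775 199.7;  python3 - <<'E'
from h import *
c=calibration("wrist");im=camera("wrist")
a=rectify(im,c,(.535,-.129),.045,half=.07,n=560)
cv2.imwrite("pics/w7.png",a[260:,:,::-1])
E
```

```text
d [-0.0014 -0.0014 -0.0004] turn [-0.006  0.003 -0.004] yaw -160.1 F [-4.3  0.8  8.2] T [ 0.14  1.23 -0.26] q [-0.13  0.33  0.34  1.85 -0.14  0.99  2.18] w 0.0157 t 14.15 pos [ 0.5379 -0.1286  0.0779]
```

View pics/w7.png

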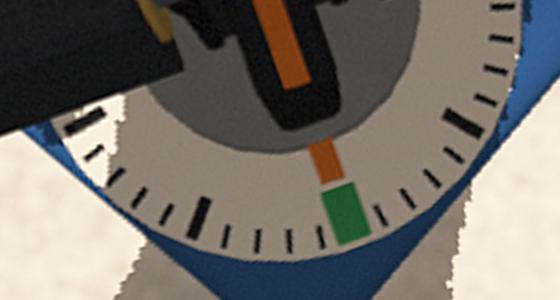

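The pointer (326,162) is within about 1° of the line through green (347,213), marginally short. One small nudge, then release.

Emit:
apply_moves:
  deltas:
    - {"translation": [0, 0, -0.0008], "turn": [0, 0, 0.014], "hand": 0.005}
    - {"translation": [0, 0, 0.001], "turn": [0, 0, 0], "hand": 0.005}
    - {"translation": [0, 0, 0], "turn": [0, 0, 0], "hand": 0.05}
    - {"translation": [0, 0, 0], "turn": [0, 0, 0], "hand": 0.05}
    - {"translation": [0, 0, 0], "turn": [0, 0, 0], "hand": 0.05}

```text
time: 14.7
ee_pos: [0.5382, -0.1287, 0.0795]
eef_rot: [-0.179, 0.984, 0.003, 0.002]
ft_force: [0.2, -0.1, 0.2]
width: 0.0319
```

Emit:
apply_moves:
  deltas:
    - {"translation": [0, 0, 0], "turn": [0, 0, 0], "hand": 0.05}
    - {"translation": [0, 0, 0.02], "turn": [0, 0, 0], "hand": 0.05}
    - {"translation": [0, 0, 0.04], "turn": [0, 0, 0], "hand": 0.06}
    - {"translation": [-0.01, 0, 0.045], "turn": [0, 0, 0], "hand": 0.06}
    - {"translation": [-0.01, 0, 0.045], "turn": [0, 0, 0], "hand": 0.06}

```text
time: 15.2
ee_pos: [0.5136, -0.1276, 0.2264]
eef_rot: [-0.18, 0.984, 0.004, -0.005]
ft_force: [1.7, 0.6, 1.5]
width: 0.0586
```

Emit:
apply_moves:
  deltas:
    - {"translation": [0, 0.04, 0.0], "turn": [0, 0, 0], "hand": 0.06}
    - {"translation": [0, 0.045, 0], "turn": [0, 0, 0], "hand": 0.06}
    - {"translation": [0, 0.045, 0], "turn": [0, 0, 0], "hand": 0.06}
    - {"translation": [0, 0.045, 0.0], "turn": [0, 0, 0], "hand": 0.06}
    - {"translation": [0, 0.045, 0.0], "turn": [0, 0, 0], "hand": 0.06}

```text
time: 15.7
ee_pos: [0.5149, 0.0907, 0.2354]
eef_rot: [-0.172, 0.985, 0.002, 0.003]
ft_force: [1.2, -0.0, -0.8]
width: 0.0597
```

```bash
python3 - <<'E'
from h import *
c=calibration("top");im=camera("top")
hsv=cv2.cvtColor(im,cv2.COLOR_RGB2HSV)
m=cv2.inRange(hsv,(98,110,40),(125,255,255));m[:150]=0;m[230:]=0;m[:,:310]=0;m[:,390:]=0
ys,xs=np.nonzero(m);pts=np.array([ray(c,x,y,.045)[:2] for x,y in zip(xs,ys)])
print(cv2.minAreaRect(np.float32(pts*1000)),len(xs))
v=np.hstack([rectify(im,c,(.5319,-.131),.045,n=400),cv2.resize(im[100:300,200:500],(400,267))[:267] if 0 else cv2.copyMakeBorder(cv2.resize(im[100:300,200:500],(400,267)),0,133,0,0,0)])
cv2.imwrite("pics/top2.png",v[:,:,::-1])
E
```

```text
((531.9354248046875, -129.8949432373047), (124.10896301269531, 127.51087951660156), 49.46357345581055) 229
```

View pics/top2.png

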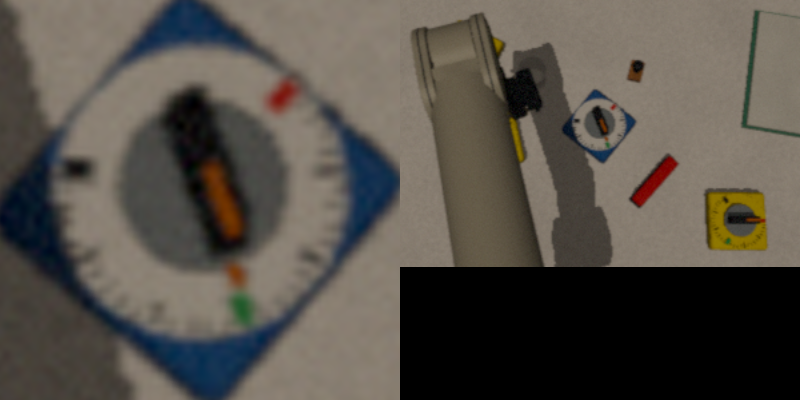

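Emit:
apply_moves:
  deltas:
    - {"translation": [0, 0, 0], "turn": [0, 0, 0], "hand": 0.06}
    - {"translation": [0, 0, 0], "turn": [0, 0, 0], "hand": 0.06}

```text
time: 15.95
ee_pos: [0.5135, 0.1025, 0.2346]
eef_rot: [-0.179, 0.984, 0.004, 0.002]
ft_force: [-0.1, 0.4, 0.7]
width: 0.0597
```

```bash
python3 -c "
from bench import order
print(order.close_job())"
```

```text
the job is handed in; nothing more can be done
None
```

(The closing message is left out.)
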